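Break down the punch stack and restock the tooling rows

TASK

Restock the punch bays from the stack on the turntable. First bring the older short segment, which lies at the back of the two-place short row, forward onto the front place; then take the stack apart from the top and set the new short segment behind the older one, next the middle segment in the middle bay and last the long one in the long bay. Each is to lie flat, centred on its wooden inlay and square to it, set down gently rather than dropped; leave the gauge, the green tip protector and the zinc die seat where they are.

Things in the scene. Friction and masses are not known exactly. Their poses are not given: they have to be found in the camera images.
- short_center (a point): New short segment: black steel punch piece (bright rims) lying flat, 24 mm high, 50 mm from tang to tip along x (tip +x; tang and nose thinner than the full-height middle 26 mm), 26 mm along y between flat end faces (grip these); 190 g +-25%. Point: centre, 12 mm above underside, z up. Top of the stack (long, mid, short from below, turned up to 7 degrees to each other) on a fixed turntable, 230 mm across, top at 20 mm.
- mid_center (a point): Middle segment: black steel punch piece (bright rims) lying flat, 24 mm high, 50 mm from tang to tip along x (tip +x; tang and nose thinner than the full-height middle 26 mm), 42 mm along y between flat end faces (grip these); 300 g +-25%. Point: centre, 12 mm above underside, z up. It lies in the middle of the stack.
- long_center (a point): Long segment: black steel punch piece (bright rims) lying flat, 24 mm high, 50 mm from tang to tip along x (tip +x; tang and nose thinner than the full-height middle 26 mm), 58 mm along y between flat end faces (grip these); 420 g +-25%. Point: centre, 12 mm above underside, z up. Bottom of the stack, on the turntable.
- old_center (a point): Older short segment: black steel punch piece (bright rims) lying flat, 24 mm high, 50 mm from tang to tip along x (tip +x; tang and nose thinner than the full-height middle 26 mm), 26 mm along y between flat end faces (grip these); 190 g +-25%. Point: centre, 12 mm above underside, z up. Looks like the new short one but lies alone on the back place of the short row.
- lane: Short row. Fixed plate 170 by 76 mm (x by y), 6 mm thick, two flush wooden inlays 54 by 30: front place at x = -38 mm (nearer the robot), back place at x = +38 mm, y = 0. A stop 21 mm high (from the table) stands on its back (+x) edge. Origin: centre of underside, on the table; x to the back (away from robot), y along a placed segment's y; a placed segment's centre is 18 mm above the origin.
- bay_mid: Middle bay. Fixed plate 100 by 92 mm (x by y), 6 mm thick, with a flush wooden inlay 54 by 46 mm at its centre, the middle segment's place. A stop 21 mm high (from the table) stands on its back (+x) edge. Origin: centre of underside, on the table; x to the back (away from robot), y along a placed segment's y; a placed segment's centre is 18 mm above the origin.
- bay_long: Long bay. Fixed plate 100 by 108 mm (x by y), 6 mm thick, with a flush wooden inlay 54 by 62 mm at its centre, the long segment's place. A stop 21 mm high (from the table) stands on its back (+x) edge. Origin: centre of underside, on the table; x to the back (away from robot), y along a placed segment's y; a placed segment's centre is 18 mm above the origin.
- gauge: Bystander, loose: small lever gauge with a round brass face, 26 by 40 mm, 18 mm high, with a 12 mm feeler, on the turntable about 80 mm from the stack on the robot's side. Origin: centre of its underside.
- protector: Bystander, loose: green plastic U-shaped tip protector, 22 by 70 mm, 18 mm high, on the turntable about 80 mm from the stack on the far side. Origin: centre of its underside.
- die_seat: Bystander, loose: zinc die seat block with a groove, 60 by 80 mm, 28 mm high, on the table beyond the bays. Origin: centre of its underside.
There are look-alikes about, which are no part of the job. Leave any purple look-alike of the part that bears short_center alone.

How it is judged (in metres and radians):
On the way, in this order (a step that is already met when the one before it is completed fails the run):
1. the older short segment lies in the front place of the short row, let go (x of old_center in the frame of lane between -0.05 and -0.026 m and y of old_center in the frame of lane between -0.012 and 0.012 m and z of old_center in the frame of lane between 0.01 and 0.025 m and angle between the y axis of old_center and the y axis of lane, either way round below 0.2 rad and angle between old_center's own z axis and vertical below 0.12 rad and linear speed of old below 0.02 m/s and contact force between the fingers and old below 0.1 N), for 0.2 s.
2. the new short segment lies behind it in the back place, let go (x of short_center in the frame of lane between 0.026 and 0.05 m and y of short_center in the frame of lane between -0.012 and 0.012 m and z of short_center in the frame of lane between 0.01 and 0.025 m and angle between the y axis of short_center and the y axis of lane, either way round below 0.2 rad and angle between short_center's own z axis and vertical below 0.12 rad and linear speed of short below 0.02 m/s and contact force between the fingers and short below 0.1 N), for 0.2 s.
3. the middle segment lies in its bay, let go (x of mid_center in the frame of bay_mid between -0.012 and 0.012 m and y of mid_center in the frame of bay_mid between -0.012 and 0.012 m and z of mid_center in the frame of bay_mid between 0.01 and 0.025 m and angle between the y axis of mid_center and the y axis of bay_mid, either way round below 0.2 rad and angle between mid_center's own z axis and vertical below 0.12 rad and linear speed of mid below 0.02 m/s and contact force between the fingers and mid below 0.1 N), for 0.2 s.
4. the long segment lies in its bay, let go (x of long_center in the frame of bay_long between -0.012 and 0.012 m and y of long_center in the frame of bay_long between -0.012 and 0.012 m and z of long_center in the frame of bay_long between 0.01 and 0.025 m and angle between the y axis of long_center and the y axis of bay_long, either way round below 0.2 rad and angle between long_center's own z axis and vertical below 0.12 rad and linear speed of long below 0.02 m/s and contact force between the fingers and long below 0.1 N), for 0.2 s.
At the end, for the whole second after the job is handed in: Older short at the front and new short at the back of the short row, middle and long in their bays: centres within 12 mm along and across, flat, square within 0.2 rad, let go, at rest; gauge, protector and die seat moved less than 15 mm (all of step 1 and all of step 2 and all of step 3 and all of step 4 and distance of each of gauge, protector, die_seat from where it was at the start of the episode below 0.015 m); the robot touches nothing.
It fails at once if the older short segment is dropped over its bay from more than about 20 mm (horizontal distance between old_center and lane below 0.09 m and z of old_center in the frame of lane above 0.04 m and contact force between old and anything else below 0.02 N).
It fails at once if the new short segment is dropped over its bay from more than about 20 mm (horizontal distance between short_center and lane below 0.09 m and z of short_center in the frame of lane above 0.04 m and contact force between short and anything else below 0.02 N).
It fails at once if the middle segment is dropped over its bay from more than about 20 mm (horizontal distance between mid_center and bay_mid below 0.09 m and z of mid_center in the frame of bay_mid above 0.04 m and contact force between mid and anything else below 0.02 N).
It fails at once if the long segment is dropped over its bay from more than about 20 mm (horizontal distance between long_center and bay_long below 0.09 m and z of long_center in the frame of bay_long above 0.04 m and contact force between long and anything else below 0.02 N).
It fails at once if the gauge, tip protector or die seat is knocked away (distance of any of gauge, protector, die_seat from where it was at the start of the episode above 0.03 m).
It also fails if it takes over 112 s, if anything falls off the work surface, if the arm or the gripper's body presses on something with over 40 N, if the wrist force passes 120 N, or if a joint passes its speed limit or range.

ROBOT

A 6-joint arm with a two-finger parallel gripper is mounted at the origin on the work surface. World frame = base frame: x ahead of the robot, y to its left, z up, the work surface at z = 0. Lengths are in mm, angles in rad, forces in N, time in s.
With the tool pointing down it reaches from about 350 to 875 mm from the base axis. Payload 4.2 kg.
Tool frame: the origin (TCP) lies at the very end of the fingers, on their centre line; the grasp point (between the pads) lies 19 mm behind it; z points along the fingers, y is the line along which they close (so a half turn about z gives the same grasp; the last joint's range is limited). The gripper opens to 85 mm and grips with 20 to 120 N. Pads are 22 mm wide; open, the fingers measure 114 mm over their backs; the gripper's body (76 mm by 85 mm) begins 54 mm behind the grasp point. The pads swing forward as they close: fully open they stand 13 mm farther back than shut.
Start: joints at [-0.845, 0.385, 0.008, 0, -1.194, -0.259], TCP at [281.28, -558.104, 231.312] pointing down, gripper open.
Joint ranges: [-3.14, 3.14], [-1.21, 2.06], [-1.07, 1.41], [-3.16, 2.05], [-2.99, -0.16], [-3.1, 3.1]. Speed limits (rad/s): [2.79, 2.79, 3.14, 3.14, 3.14, 3.14].

INTERFACE

Orientations are given as a unit quaternion [x, y, z, w].
In Python, from bench import arm, optics gives the robot as it stands. The module is installed in compiled form; this text tells all that it offers.
- The arm moves only by the tool step_arm, never from a script. Its argument "motion" is a list of rows, each an object with "dr": the turn, a rotation vector about the tool's x, y, z in units of 8 degrees (1.0 is 8 degrees), a list of three; "slide": the shift along the tool's x, y, z in mm, a list of three; "jaw": the finger opening in mm, from 0 to 85.4. A call has exactly 8 rows; each row is the pose to reach, as a shift and turn from the pose commanded when the call began, along the tool's axes at that moment; what a row does not reach only later rows make up. A row lasts 1/8 s, in which the tool goes at most 62.5 mm and 10.7 degrees, less where a joint would pass 70% of its speed; a pose out of reach is approached as far as the arm can. A call with a gripper value outside its range is refused whole. The fingers move at their own pace and stop on an object; the grip force is fixed at half the most. Time passes only in rows, so rows that repeat a pose let the fingers close, or fill a call up. It gives the time, the measured TCP pose, the force, the opening and the grip force at its end, in the units of the state.
- arm.read_state(): the state, without advancing time (a new reading comes with each control period).
- optics.get_image(name): name is "side" or "top"; returns the picture (420x560x3 uint8, blue, green, red); there is no depth.
- optics.camera_info(name): a dict with "camera_matrix" (3x3 intrinsics, pixels), "k1" (the pictures are not rectified: a ray, as slopes to the right and down, at radius r is drawn at 1 + k1 r^2 times it, then the intrinsics apply), "view" (4x4, takes a point from world to camera coordinates). Camera axes: x right, y up, looking along -z (the intrinsics and any distortion apply to the point x, -y, -z); pixel columns grow to the right and rows downward; lengths in mm; the calibration is good to about 2 mm. A picture is of the moment at which its call begins. camera_info takes no time and is no camera call.
- arm.job_done(): hands the job in; it is judged then, once.
The state is a dict: "clock": time; "joints": joint angles; "joint_vel": joint speeds; "joint_efforts": joint torques, N m; "position": TCP position; "ee_rot": TCP orientation; "contact_force": force on the tool from outside, world axes, zero at the start; "wrist_torque": the same for the moment, N m; "gripper_width": finger opening in mm; "grasp_force": force on a finger pad.
Only numpy, scipy, OpenCV 4.12 (cv2) and the standard library are available. Lean on these libraries where they do the work, as an engineer would, in place of code of your own. Each camera call takes 0.05 s, during which the arm holds its last target. There are 200 camera calls.

## Working session

There is one attempt and no reset: what is moved stays moved. The work goes in short steps, Python scripts to look and compute and a tool call to move; the robot and the scene stay as the last step left them, time stands still between calls to the robot, and variables do not carry over. Pictures are saved under pics/ and viewed, at most 14 in all, crops included, and the job is handed in when it is done.

Besides the shell and the picture viewer there is one more tool, called after "Request:" in YAML: its name, and indented under it one key for each argument. step_arm: Moves the arm, as the interface text tells. Its arguments: {"type":"object","properties":{"motion":{"type":"array","items":{"type":"object","properties":{"dr":{"type":"array","items":{"type":"number"}},"slide":{"type":"array","items":{"type":"number"}},"jaw":{"type":"number"}}}}},"required":["motion"]}

```bash
mkdir -p pics; python3 - <<'E'
from bench import arm, optics
import cv2
for n in("side","top"):
    cv2.imwrite(f"pics/{n}0.png",optics.get_image(n)); c=optics.camera_info(n); print(n,c)
print(arm.read_state())
E
```

```text
side {'camera_matrix': array([[417.22199153,   0.        , 285.22719387],
       [  0.        , 417.22199153, 207.7227661 ],
       [  0.        ,   0.        ,   1.        ]]), 'k1': 0.03473122526900101, 'view': array([[ 9.41331485e-01, -3.37279011e-01, -1.17432815e-02,
        -5.35024399e+02],
       [ 1.92201369e-01,  5.07174209e-01,  8.40138653e-01,
        -1.54445249e+02],
       [-2.77405245e-01, -7.93106040e-01,  5.42244538e-01,
        -9.62788920e+02],
       [ 0.00000000e+00,  0.00000000e+00,  0.00000000e+00,
         1.00000000e+00]])}
top {'camera_matrix': array([[395.11117996,   0.        , 280.23064428],
       [  0.        , 395.11117996, 211.80337511],
       [  0.        ,   0.        ,   1.        ]]), 'k1': -0.08596233533703662, 'view': array([[-1.79497764e-02, -9.99768766e-01, -1.18414209e-02,
         2.18453690e+01],
       [ 9.87140219e-01, -1.96021249e-02,  1.58650385e-01,
        -5.60446945e+02],
       [-1.58845817e-01, -8.84140392e-03,  9.87263813e-01,
        -1.01926778e+03],
       [ 0.00000000e+00,  0.00000000e+00,  0.00000000e+00,
         1.00000000e+00]])}
{'clock': 0.1, 'joints': array([-8.45375536e-01,  3.85508997e-01,  6.75088737e-03, -3.79534110e-04,
       -1.19400984e+00, -2.58630140e-01]), 'joint_vel': array([ 0.00010767, -0.00210972,  0.00319901,  0.00241038, -0.00093583,
        0.00013348]), 'joint_efforts': array([-7.74627224e-04, -3.93319666e+01,  1.88929331e+01,  4.19787258e+00,
       -2.60412089e-03, -7.81985932e-06]), 'position': array([ 281.04805777, -557.66161844,  230.31695592]), 'ee_rot': array([-2.31213903e-01,  9.72902425e-01,  9.52199805e-04, -3.10246462e-04]), 'contact_force': array([-0.622366  ,  1.21107661, -0.41094845]), 'wrist_torque': array([ 0.00198684, -0.00500114,  0.01201787]), 'grasp_force': 0.0, 'gripper_width': 85.24451056884797}
```

View pics/top0.png

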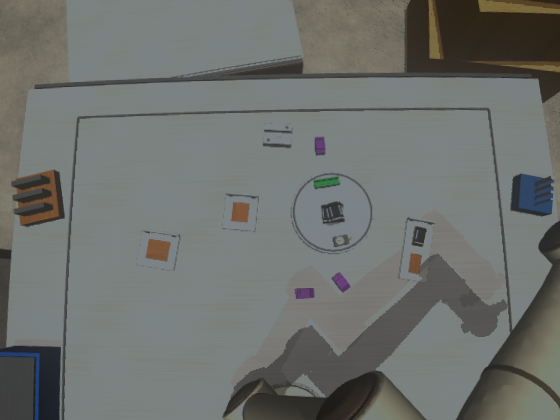

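View pics/side0.png

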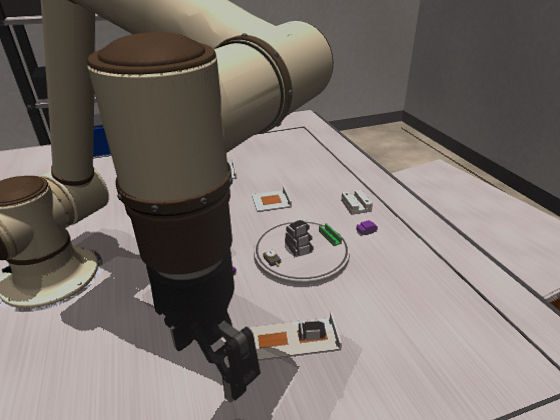

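Top view: the older short is at (420,235) in the short row, whose free front inlay is at (414,264). The stack is at (332,212), gauge (341,240), protector (327,182), mid bay (240,212), long bay (158,250) and die seat (278,135). Candidates for a short segment are the black piece in the row (420,235), the black stack top (332,212), and the purple look-alikes at (320,146), (341,282) and (305,293). I choose the black ones and check them in a close crop.

```bash
cat > h.py <<'E'
import numpy as np, cv2
from bench import arm, optics
from scipy.spatial.transform import Rotation as R
def cam(n):
    c=optics.camera_info(n); return c["camera_matrix"],np.array([c["k1"],0,0,0.]),c["view"]
def world(n,px,z):
    K,D,V=cam(n); u=cv2.undistortPoints(np.float64(px).reshape(-1,1,2),K,D).reshape(-1,2)
    d=np.c_[u[:,0],-u[:,1],-np.ones(len(u))]@V[:3,:3]; o=-V[:3,:3].T@V[:3,3]
    return (o+d*((z-o[2])/d[:,2])[:,None])
def pix(n,P):
    K,D,V=cam(n); F=np.diag([1,-1,-1.]); Rm=F@V[:3,:3]
    return cv2.projectPoints(np.float64(P).reshape(-1,1,3),cv2.Rodrigues(Rm)[0],F@V[:3,3],K,D)[0].reshape(-1,2)
def goto(p,yaw):
    """delta slide (tool axes) and dr from present pose to TCP p pointing down with closing line (tool y) at yaw"""
    s=arm.read_state(); r=R.from_quat(s["ee_rot"]); best=None
    for k in (0,np.pi):
        y=np.array([np.cos(yaw+k),np.sin(yaw+k),0]);z=np.array([0,0,-1.]);x=np.cross(y,z)
        t=R.from_matrix(np.c_[x,y,z]); d=(r.inv()*t).as_rotvec()
        if best is None or np.linalg.norm(d)<np.linalg.norm(best): best=d
    print("slide",r.inv().apply(np.array(p)-s["position"]).round(1),"dr",(best/np.radians(8)).round(2),"t",s["clock"],"pos",s["position"].round(1),"j",s["joints"].round(2))
E
python3 - <<'E'
from h import *
im=cv2.imread("pics/top0.png")
def crop(im,x,y,w,h,f): return cv2.resize(im[y:y+h,x:x+w],None,fx=f,fy=f,interpolation=cv2.INTER_CUBIC)
a=crop(im,385,210,60,75,6); b=crop(im,300,170,70,75,6)
cv2.imwrite("pics/c1.png",np.clip(np.hstack([a,b]).astype(float)*1.5,0,255))
# inlays by colour
hsv=cv2.cvtColor(im,cv2.COLOR_BGR2HSV)
m=cv2.inRange(hsv,(5,150,80),(20,255,255))
for c in cv2.findContours(m,0,2)[0]:
    if 60<cv2.contourArea(c)<900: print(cv2.minAreaRect(c),world("top",[cv2.minAreaRect(c)[0]],6).round(1))
E
```

```text
[ WARN:0@0.203] global loadsave.cpp:1063 imwrite_ Unsupported depth image for selected encoder is fallbacked to CV_8U.
```

View pics/c1.png

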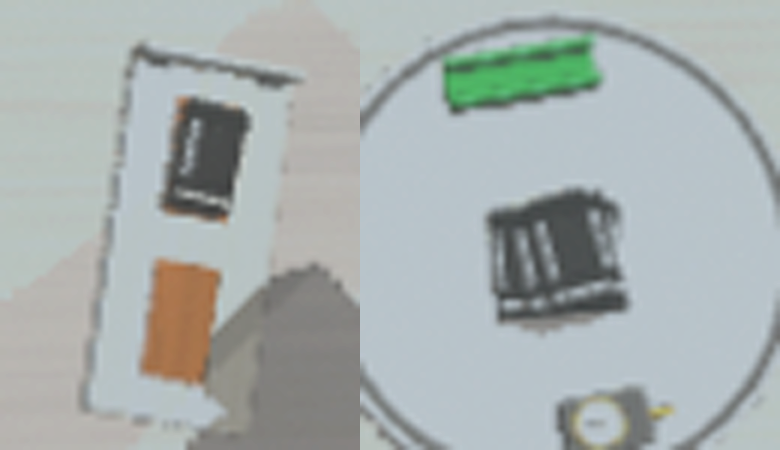

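The crop shows the older short as black with bright rims, on the back inlay of the row (about (419,236)). The stack is likewise all black with bright rims, the short on top at about (395,212) in the right-hand panel's scale. Neither is purple, so the choice stands. Next I measure them.

```bash
python3 - <<'E'
from h import *
im=cv2.imread("pics/top0.png")
f=4; big=cv2.resize(im,None,fx=f,fy=f,interpolation=cv2.INTER_CUBIC)
hsv=cv2.cvtColor(big,cv2.COLOR_BGR2HSV)
def rects(m,z,amin,box):
    for c in cv2.findContours(m,0,2)[0]:
        A=cv2.contourArea(c)
        r=cv2.minAreaRect(c); ctr=(np.array(r[0])+.5)/f-.5
        if A>amin*f*f and box[0]<ctr[0]<box[2] and box[1]<ctr[1]<box[3]:
            w=world("top",(cv2.boxPoints(r)+.5)/f-.5,z)[:,:2]
            e=[w[1]-w[0],w[2]-w[1]]
            print("px",ctr.round(1),"A",A/f/f,"w",w.mean(0).round(1),[(np.linalg.norm(v).round(1),np.degrees(np.arctan2(v[1],v[0])).round(1)) for v in e])
print("inlays");rects(cv2.inRange(hsv,(5,110,60),(20,255,255)),6,60,(100,150,450,300))
print("dark old");rects(cv2.inRange(hsv,(0,0,0),(179,255,75)),24,60,(405,222,435,250))
print("dark stack");rects(cv2.inRange(hsv,(0,0,0),(179,255,75)),60,60,(310,190,350,230))
# lane left edge, bay mid/long corners
print(world("top",[(385+133/6,210+60/6),(385+85/6,210+405/6)],6).round(1))
b=cv2.convertScaleAbs(np.hstack([cv2.resize(im[195:232,314:351],None,fx=16,fy=16,interpolation=cv2.INTER_CUBIC)]),alpha=2)
cv2.imwrite("pics/c2.png",b)
E
```

```text
inlays
px [414.7 263.2] A 171.125 w [ 416.2 -356.5] [(np.float64(51.8), np.float64(-11.7)), (np.float64(28.0), np.float64(-99.3))]
px [157.6 249.5] A 368.40625 w [467.6 355.3] [(np.float64(52.3), np.float64(-8.3)), (np.float64(59.9), np.float64(-100.4))]
px [239.8 211.8] A 262.75 w [569.4 124.7] [(np.float64(51.5), np.float64(-5.9)), (np.float64(43.6), np.float64(-97.3))]
dark old
px [418.6 236.2] A 177.875 w [ 489.1 -366.4] [(np.float64(52.7), np.float64(-17.5)), (np.float64(31.8), np.float64(-104.8))]
dark stack
px [332.1 212.1] A 304.78125 w [ 554.8 -126.5] [(np.float64(57.5), np.float64(-85.1)), (np.float64(55.4), np.float64(-176.6))]
[[ 536.7 -343.1    6. ]
 [ 378.4 -310.8    6. ]]
```

View pics/c2.png

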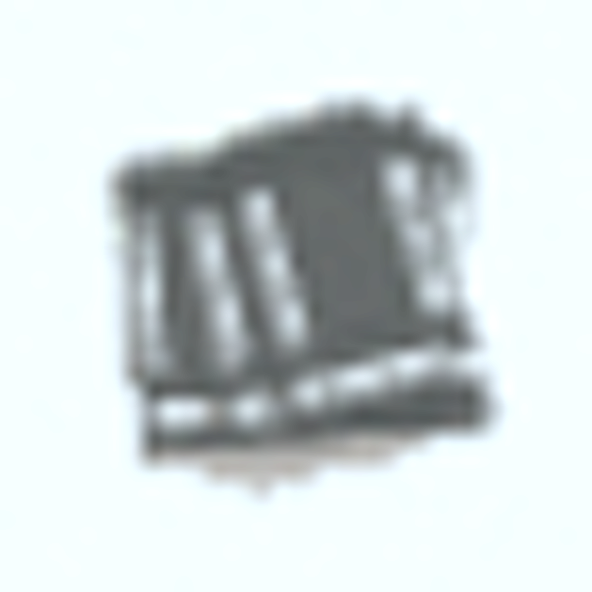

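In the 16x crop of the stack top, the short's end-face rims run (262,195)-(292,340) and (400,165)-(435,305). The mid's left rim is at (219,288) and the long's at (151,290).

```bash
python3 - <<'E'
from h import *
g=lambda *p:(np.array(p)/16+[313.5,194.5])
yaw=lambda a,b:np.degrees(np.arctan2(b[1]-a[1],b[0]-a[0]))
for nm,z,p in(("short L",92,[(292,340),(262,195)]),("short R",92,[(435,305),(400,165)]),("mid L",68,[(232,360),(205,215)]),("long L",44,[(155,365),(148,215)])):
    w=world("top",g(*p),z); print(nm,w.mean(0).round(1),yaw(*w).round(1))
goto((490,-367,60),np.radians(90-15))
E
```

```text
short L [ 552.1 -119.3   92. ] 9.4
short R [ 557.  -142.2   92. ] 11.5
mid L [ 552.8 -112.4   68. ] 8.4
long L [ 556.4 -103.8   44. ] 0.6
slide [-272.4   75.9  170.4] dr [ 0.01 -0.01  5.22] t 0.1 pos [ 281.  -557.7  230.3] j [-0.85  0.39  0.01 -0.   -1.19 -0.26]
```

Request:
step_arm:
  motion:
    - {"dr": [0, 0, 0.7], "slide": [-40, 11, 10], "jaw": 85}
    - {"dr": [0, 0, 1.5], "slide": [-85, 24, 30], "jaw": 85}
    - {"dr": [0, 0, 2.5], "slide": [-135, 38, 50], "jaw": 85}
    - {"dr": [0, 0, 3.5], "slide": [-185, 52, 80], "jaw": 80}
    - {"dr": [0, 0, 4.4], "slide": [-235, 66, 120], "jaw": 75}
    - {"dr": [0, 0, 5.2], "slide": [-272, 76, 150], "jaw": 70}
    - {"dr": [0, 0, 5.22], "slide": [-272.4, 75.9, 165], "jaw": 70}
    - {"dr": [0, 0, 5.22], "slide": [-272.4, 75.9, 170], "jaw": 70}

```text
clock: 1.1
position: [489.6, -367.5, 60.0]
ee_rot: [0.13, 0.991, 0.0, -0.001]
contact_force: [-0.3, -0.0, -0.0]
gripper_width: 70.1
grasp_force: 0.0
```

```bash
python3 - <<'E'
from h import *
goto((490,-367,9),np.radians(90-15))
a=optics.get_image("side"); t=optics.get_image("top")
c=lambda im,x,y:cv2.resize(im[y:y+100,x:x+100],None,fx=4,fy=4,interpolation=cv2.INTER_CUBIC)
cv2.imwrite("pics/d1.png",cv2.convertScaleAbs(np.hstack([c(a,245,270),c(t,375,190)]),alpha=1.4))
E
```

```text
slide [-0.4  0.6 51. ] dr [ 0.   -0.02  0.  ] t 1.1 pos [ 489.6 -367.5   60. ] j [-0.38  0.53 -0.23 -0.   -0.81 -1.45]
```

View pics/d1.png

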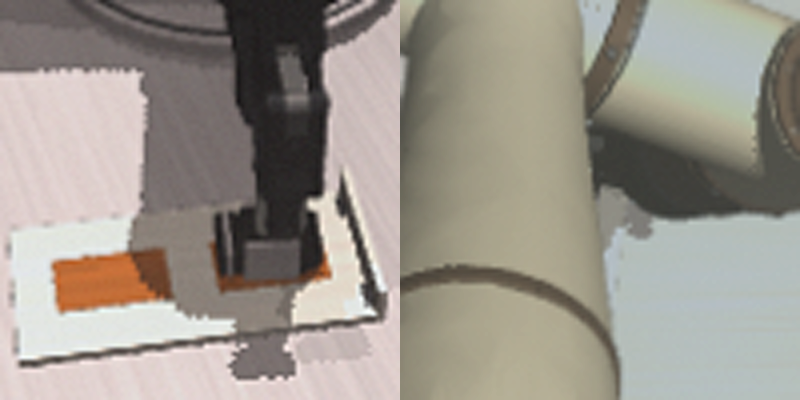

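The side crop shows the near finger at (270,255), centred over the older short lengthwise, so I descend and grip.

Request:
step_arm:
  motion:
    - {"dr": [0, 0, 0], "slide": [0, 0.5, 15], "jaw": 70}
    - {"dr": [0, 0, 0], "slide": [0, 0.5, 32], "jaw": 70}
    - {"dr": [0, 0, 0], "slide": [0, 0.5, 46], "jaw": 70}
    - {"dr": [0, 0, 0], "slide": [0, 0.5, 51], "jaw": 60}
    - {"dr": [0, 0, 0], "slide": [0, 0.5, 51], "jaw": 40}
    - {"dr": [0, 0, 0], "slide": [0, 0.5, 51], "jaw": 20}
    - {"dr": [0, 0, 0], "slide": [0, 0.5, 51], "jaw": 15}
    - {"dr": [0, 0, 0], "slide": [0, 0.5, 51], "jaw": 15}

```text
clock: 2.2
position: [491.1, -367.5, 11.0]
ee_rot: [0.131, 0.991, -0.0, 0.001]
contact_force: [0.6, 0.2, 2.5]
gripper_width: 24.6
grasp_force: 60.9
```

```bash
python3 - <<'E'
from h import *
goto((416.2,-356.5,11),np.radians(90-11))
E
```

```text
slide [75.2 -8.8 -0.1] dr [-0.    0.01 -0.5 ] t 2.2 pos [ 491.1 -367.5   11. ] j [-0.38  0.59 -0.27  0.   -0.71 -1.45]
```

Request:
step_arm:
  motion:
    - {"dr": [0, 0, 0], "slide": [0, 0, -10], "jaw": 15}
    - {"dr": [0, 0, 0], "slide": [5, -1, -20], "jaw": 15}
    - {"dr": [0, 0, -0.2], "slide": [30, -3, -20], "jaw": 15}
    - {"dr": [0, 0, -0.4], "slide": [55, -6, -20], "jaw": 15}
    - {"dr": [0, 0, -0.5], "slide": [73, -9, -20], "jaw": 15}
    - {"dr": [0, 0, -0.5], "slide": [75, -9, -14], "jaw": 15}
    - {"dr": [0, 0, -0.5], "slide": [75, -9, -10], "jaw": 15}
    - {"dr": [0, 0, -0.5], "slide": [75, -9, -8], "jaw": 15}

```text
clock: 3.2
position: [416.4, -356.6, 18.0]
ee_rot: [0.096, 0.995, -0.0, 0.0]
contact_force: [0.0, 0.3, -1.4]
gripper_width: 24.7
grasp_force: 60.6
```

```bash
python3 - <<'E'
from h import *
goto((416.2,-356.5,11),np.radians(90-11)); print(arm.read_state()["contact_force"])
a=optics.get_image("side")
cv2.imwrite("pics/d2.png",cv2.convertScaleAbs(cv2.resize(a[270:370,225:365],None,fx=5,fy=5,interpolation=cv2.INTER_CUBIC),alpha=1.4))
E
```

```text
slide [0.2 0.1 7. ] dr [-0.  0. -0.] t 3.2 pos [ 416.4 -356.6   18. ] j [-0.41  0.51 -0.43  0.   -0.64 -1.35]
[ 0.03167974  0.34556097 -1.43548648]
```

View pics/d2.png

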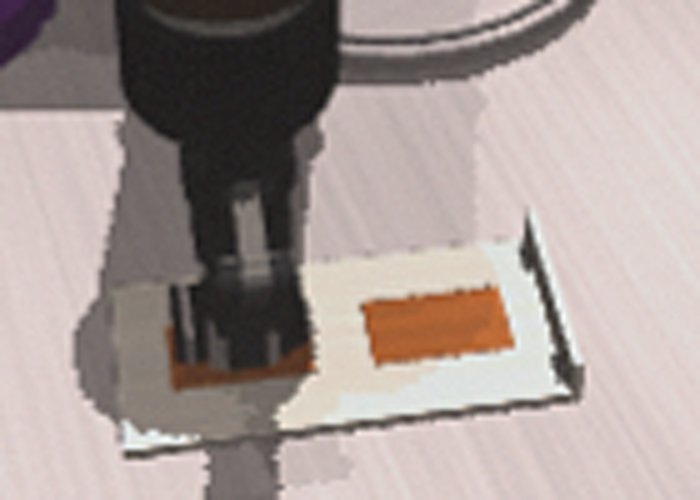

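The side crop shows the older short held just above the front inlay, in line with it. The back inlay is clear, at (437,326) in the crop. Lower, release, rise.

Request:
step_arm:
  motion:
    - {"dr": [0, 0, 0], "slide": [0, 0, 3], "jaw": 15}
    - {"dr": [0, 0, 0], "slide": [0, 0, 5], "jaw": 15}
    - {"dr": [0, 0, 0], "slide": [0, 0, 7], "jaw": 15}
    - {"dr": [0, 0, 0], "slide": [0, 0, 7.5], "jaw": 15}
    - {"dr": [0, 0, 0], "slide": [0, 0, 7.5], "jaw": 30}
    - {"dr": [0, 0, 0], "slide": [0, 0, 7.5], "jaw": 50}
    - {"dr": [0, 0, 0], "slide": [0, 0, 7.5], "jaw": 60}
    - {"dr": [0, 0, 0], "slide": [0, 0, 7.5], "jaw": 60}

```text
clock: 4.25
position: [415.8, -356.6, 10.9]
ee_rot: [0.096, 0.995, -0.0, 0.0]
contact_force: [-0.4, -0.0, 0.4]
gripper_width: 60.2
grasp_force: 0.0
```

Request:
step_arm:
  motion:
    - {"dr": [0, 0, 0], "slide": [0, 0, -15], "jaw": 65}
    - {"dr": [0, 0, 0], "slide": [0, 0, -40], "jaw": 65}
    - {"dr": [0, 0, 0], "slide": [0, 0, -80], "jaw": 65}
    - {"dr": [0, 0, 0], "slide": [0, 0, -130], "jaw": 65}
    - {"dr": [0, 0, 0], "slide": [0, 0, -150], "jaw": 65}
    - {"dr": [0, 0, 0], "slide": [0, 0, -150], "jaw": 65}
    - {"dr": [0, 0, 0], "slide": [0, 0, -150], "jaw": 65}
    - {"dr": [0, 0, 0], "slide": [0, 0, -150], "jaw": 65}

```text
clock: 5.25
position: [415.0, -356.1, 159.5]
ee_rot: [0.096, 0.995, 0.001, -0.001]
contact_force: [-0.7, -0.1, -0.6]
gripper_width: 65.2
grasp_force: 0.0
```

```bash
python3 - <<'E'
from h import *
a=optics.get_image("side")
cv2.imwrite("pics/d3.png",cv2.convertScaleAbs(cv2.resize(a[300:370,225:365],None,fx=5,fy=5,interpolation=cv2.INTER_CUBIC),alpha=1.4))
big=cv2.resize(a,None,fx=4,fy=4,interpolation=cv2.INTER_CUBIC);hsv=cv2.cvtColor(big,cv2.COLOR_BGR2HSV)
for c in cv2.findContours(cv2.inRange(hsv,(5,120,60),(20,255,255)),0,2)[0]:
    M=cv2.moments(c)
    if M['m00']>1600:
        p=(M['m10']/M['m00']/4-.4,M['m01']/M['m00']/4-.4); print(np.round(p,1),M['m00']/16,world("side",[p],6).round(1))
goto((554.5,-130.5,130),np.radians(90+10.5))
E
```

```text
[311.9 334.6] 324.1875 [[ 490.  -370.2    6. ]]
[219.2 170.6] 127.46875 [[466.2 358.3   6. ]]
[123.2  61.8] 282.375 [[ 218.8 1984.4    6. ]]
slide [-93.7 248.2  29.5] dr [ 0.01 -0.02 -2.69] t 5.3 pos [ 415.1 -356.2  159.6] j [-0.41  0.32 -0.29 -0.   -0.97 -1.35]
```

View pics/d3.png

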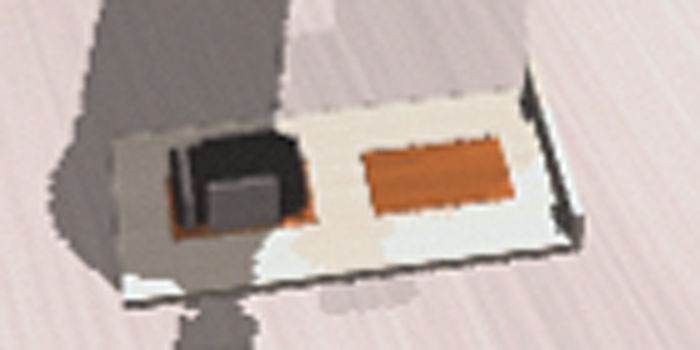

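The older short sits centred and square on the front inlay. Now the new short on top of the stack.

Request:
step_arm:
  motion:
    - {"dr": [0, 0, -0.4], "slide": [-15, 40, 0], "jaw": 65}
    - {"dr": [0, 0, -0.9], "slide": [-34, 90, 0], "jaw": 65}
    - {"dr": [0, 0, -1.4], "slide": [-53, 140, 0], "jaw": 65}
    - {"dr": [0, 0, -2], "slide": [-72, 190, 5], "jaw": 65}
    - {"dr": [0, 0, -2.5], "slide": [-88, 233, 15], "jaw": 65}
    - {"dr": [0, 0, -2.69], "slide": [-93.7, 248.2, 25], "jaw": 65}
    - {"dr": [0, 0, -2.69], "slide": [-93.7, 248.2, 30], "jaw": 65}
    - {"dr": [0, 0, -2.69], "slide": [-93.7, 248.2, 30], "jaw": 65}

```text
clock: 6.3
position: [554.0, -131.7, 130.0]
ee_rot: [-0.091, 0.996, 0.0, -0.001]
contact_force: [-0.6, -0.1, -0.3]
gripper_width: 65.0
grasp_force: 0.0
```

```bash
python3 - <<'E'
from h import *
a=optics.get_image("side")
cv2.imwrite("pics/d4.png",cv2.convertScaleAbs(cv2.resize(a[160:280,240:360],None,fx=5,fy=5,interpolation=cv2.INTER_CUBIC),alpha=1.4))
goto((554.5,-130.5,71),np.radians(90+10.5))
E
```

```text
slide [-0.5  1.4 59.6] dr [ 0.   -0.01 -0.01] t 6.35 pos [ 554.3 -131.9  130.6] j [ 0.05  0.38 -0.27  0.   -0.92 -1.44]
```

View pics/d4.png

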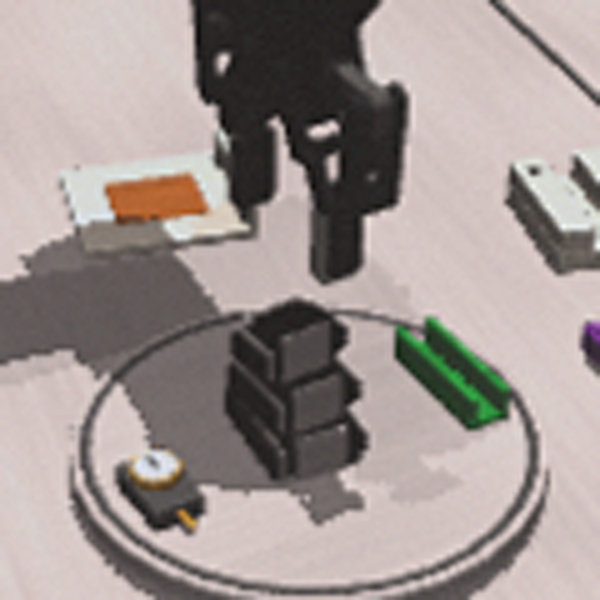

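```bash
python3 - <<'E'
from h import *
c=lambda P:((pix("side",P)-[240,160])*5).round()
th=np.radians(10.5);u=np.array([-np.sin(th),np.cos(th),0]);v=np.array([np.cos(th),np.sin(th),0])
C=np.array([554.5,-130.5,80])
print("face -y centre, top corners",c([C-13*u,C-13*u+13*v+[0,0,12],C-13*u-13*v+[0,0,12],C-13*u+13*v-[0,0,12],C-13*u-13*v-[0,0,12]]))
T=np.array([554.3,-131.9,130.6]); print("finger tip -y inner(+-11)",c([T-32*u+11*v+[0,0,5],T-32*u-11*v+[0,0,5],T-45*u+11*v+[0,0,5],T-45*u-11*v+[0,0,5]]))
print(world("side",[(240+308/5,160+348/5)],80))
E
```

```text
face -y centre, top corners [[306. 353.]
 [330. 324.]
 [282. 341.]
 [329. 366.]
 [281. 383.]]
finger tip -y inner(+-11) [[351. 267.]
 [309. 282.]
 [368. 281.]
 [325. 296.]]
[[ 559.500667   -139.66588819   80.        ]]
```

Side crop: stack at (295,390), short's end face at (308,348), matching my predicted (306,353). The gauge is at (160,490) and the protector at (455,370). Descend.

Request:
step_arm:
  motion:
    - {"dr": [0, 0, 0], "slide": [0, 1, 20], "jaw": 65}
    - {"dr": [0, 0, 0], "slide": [0, 1, 40], "jaw": 65}
    - {"dr": [0, 0, 0], "slide": [0, 1, 54], "jaw": 62}
    - {"dr": [0, 0, 0], "slide": [0, 1, 58], "jaw": 50}
    - {"dr": [0, 0, 0], "slide": [0, 1, 58], "jaw": 38}
    - {"dr": [0, 0, 0], "slide": [0, 1, 58], "jaw": 25}
    - {"dr": [0, 0, 0], "slide": [0, 1, 58], "jaw": 15}
    - {"dr": [0, 0, 0], "slide": [0, 1, 58], "jaw": 15}

```text
clock: 7.35
position: [555.7, -129.9, 73.8]
ee_rot: [-0.092, 0.996, -0.0, 0.001]
contact_force: [-0.8, -1.1, 4.3]
gripper_width: 24.8
grasp_force: 58.6
```

Request:
step_arm:
  motion:
    - {"dr": [0, 0, 0], "slide": [0, 0, -5], "jaw": 15}
    - {"dr": [0, 0, 0], "slide": [0, 0, -15], "jaw": 15}
    - {"dr": [0, 0, 0], "slide": [0, 0, -35], "jaw": 15}
    - {"dr": [0, 0, 0], "slide": [0, 0, -55], "jaw": 15}
    - {"dr": [0, 0, 0], "slide": [0, 0, -70], "jaw": 15}
    - {"dr": [0, 0, 0], "slide": [0, 0, -70], "jaw": 15}
    - {"dr": [0, 0, 0], "slide": [0, 0, -70], "jaw": 15}
    - {"dr": [0, 0, 0], "slide": [0, 0, -70], "jaw": 15}

```text
clock: 8.35
position: [554.3, -129.8, 141.8]
ee_rot: [-0.091, 0.996, 0.0, -0.001]
contact_force: [-0.2, 0.2, -1.9]
gripper_width: 24.3
grasp_force: 58.1
```

```bash
python3 - <<'E'
from h import *
goto((490.3,-370.6,75),np.radians(90-11))
E
```

```text
slide [ 106.7 -225.2   66.9] dr [ 0.   -0.01  2.69] t 8.35 pos [ 554.3 -129.8  141.8] j [ 0.05  0.37 -0.25 -0.   -0.95 -1.44]
```

Request:
step_arm:
  motion:
    - {"dr": [0, 0, 0.4], "slide": [18, -38, 0], "jaw": 15}
    - {"dr": [0, 0, 0.9], "slide": [38, -80, 0], "jaw": 15}
    - {"dr": [0, 0, 1.4], "slide": [58, -122, 10], "jaw": 15}
    - {"dr": [0, 0, 2], "slide": [80, -168, 25], "jaw": 15}
    - {"dr": [0, 0, 2.5], "slide": [100, -210, 45], "jaw": 15}
    - {"dr": [0, 0, 2.69], "slide": [106.7, -225.2, 60], "jaw": 15}
    - {"dr": [0, 0, 2.69], "slide": [106.7, -225.2, 78], "jaw": 15}
    - {"dr": [0, 0, 2.69], "slide": [106.7, -225.2, 98], "jaw": 15}

```text
clock: 9.35
position: [491.1, -370.6, 43.7]
ee_rot: [0.096, 0.995, 0.0, -0.0]
contact_force: [-0.5, 0.4, -1.5]
gripper_width: 24.7
grasp_force: 58.4
```

```bash
python3 - <<'E'
from h import *
goto((490.3,-370.6,12),np.radians(90-11))
t=optics.get_image("top")
a=optics.get_image("side")
c=lambda im,x,y:cv2.resize(im[y:y+75,x:x+75],None,fx=5,fy=5,interpolation=cv2.INTER_CUBIC)
cv2.imwrite("pics/d5.png",cv2.convertScaleAbs(np.hstack([c(a,280,280),c(t,295,175)]),alpha=1.6))
E
```

```text
slide [ 0.8 -0.1 31.7] dr [ 0. -0. -0.] t 9.35 pos [ 491.1 -370.6   43.7] j [-0.38  0.55 -0.24 -0.   -0.78 -1.38]
```

View pics/d5.png

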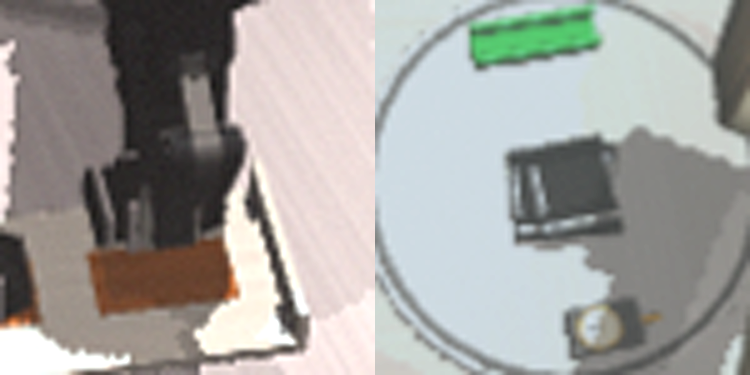

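The left panel shows the short hanging over the back inlay, in line with it. The right panel shows the mid now on top of the stack, with rims at (533,165)-(542,208) and (605,155)-(617,195).

Request:
step_arm:
  motion:
    - {"dr": [0, 0, 0], "slide": [0.5, 0, 10], "jaw": 15}
    - {"dr": [0, 0, 0], "slide": [0.5, 0, 20], "jaw": 15}
    - {"dr": [0, 0, 0], "slide": [0.5, 0, 27], "jaw": 15}
    - {"dr": [0, 0, 0], "slide": [0.5, 0, 31], "jaw": 15}
    - {"dr": [0, 0, 0], "slide": [0.5, 0, 32], "jaw": 15}
    - {"dr": [0, 0, 0], "slide": [0.5, 0, 32.5], "jaw": 15}
    - {"dr": [0, 0, 0], "slide": [0.5, 0, 32.5], "jaw": 30}
    - {"dr": [0, 0, 0], "slide": [0.5, 0, 32.5], "jaw": 50}

```text
clock: 10.45
position: [491.1, -370.9, 13.0]
ee_rot: [0.096, 0.995, -0.0, 0.001]
contact_force: [-0.1, -0.1, 0.7]
gripper_width: 46.5
grasp_force: 0.0
```

Request:
step_arm:
  motion:
    - {"dr": [0, 0, 0], "slide": [0, 0, 0], "jaw": 62}
    - {"dr": [0, 0, 0], "slide": [0, 0, 0], "jaw": 65}
    - {"dr": [0, 0, 0], "slide": [0, 0, -15], "jaw": 75}
    - {"dr": [0, 0, 0], "slide": [0, 0, -40], "jaw": 80}
    - {"dr": [0, 0, 0], "slide": [0, 0, -80], "jaw": 80}
    - {"dr": [0, 0, 0], "slide": [0, 0, -120], "jaw": 80}
    - {"dr": [0, 0, 0], "slide": [0, 0, -120], "jaw": 80}
    - {"dr": [0, 0, 0], "slide": [0, 0, -120], "jaw": 80}

```text
clock: 11.45
position: [490.4, -370.4, 132.8]
ee_rot: [0.096, 0.995, 0.0, 0.0]
contact_force: [-1.1, 0.4, -0.1]
gripper_width: 80.2
grasp_force: 0.0
```

```bash
python3 - <<'E'
from h import *
g=lambda *p:((np.array(p)-[375,0])/5+[294.6,174.6])
w=[world("top",g(*p),68) for p in([(542,208),(533,165)],[(617,195),(605,155)])]
for x in w: d=x[1]-x[0]; print(x.mean(0).round(1),np.degrees(np.arctan2(d[1],d[0])).round(1))
m=(w[0].mean(0)+w[1].mean(0))/2; l=w[0].mean(0)-w[1].mean(0); print(m, "end-to-end dir-90",np.degrees(np.arctan2(l[1],l[0]))-90, np.linalg.norm(l))
a=optics.get_image("side")
cv2.imwrite("pics/d6.png",cv2.convertScaleAbs(cv2.resize(a[200:370,225:365],None,fx=3.5,fy=3.5,interpolation=cv2.INTER_CUBIC),alpha=1.4))
goto((m[0],m[1],110),np.radians(90+10))
E
```

```text
[ 554.4 -112.4   68. ] 9.6
[ 559.7 -151.4   68. ] 14.2
[ 557.03310653 -131.87490386   68.        ] end-to-end dir-90 7.8262153431695225 39.40482822790311
slide [-20.2 246.8  22.1] dr [ 0.01 -0.01 -2.63] t 11.5 pos [ 490.  -370.2  132. ] j [-0.38  0.45 -0.15 -0.   -0.97 -1.38]
```

View pics/d6.png

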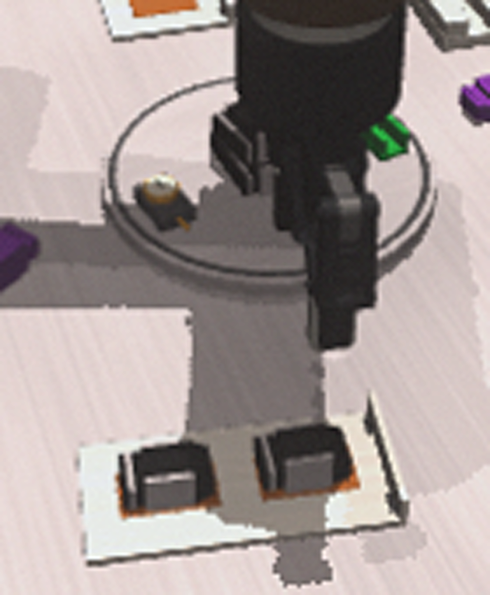

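Both shorts lie centred on their inlays, at (168,480) and (305,460) in the crop. On to the mid segment.

Request:
step_arm:
  motion:
    - {"dr": [0, 0, -0.4], "slide": [-3, 40, 0], "jaw": 75}
    - {"dr": [0, 0, -0.9], "slide": [-7, 90, 0], "jaw": 75}
    - {"dr": [0, 0, -1.4], "slide": [-11, 140, 0], "jaw": 75}
    - {"dr": [0, 0, -2], "slide": [-15, 190, 0], "jaw": 75}
    - {"dr": [0, 0, -2.4], "slide": [-18, 232, 5], "jaw": 75}
    - {"dr": [0, 0, -2.5], "slide": [-19.5, 247, 15], "jaw": 75}
    - {"dr": [0, 0, -2.5], "slide": [-19.5, 247, 22], "jaw": 75}
    - {"dr": [0, 0, -2.5], "slide": [-19.5, 247, 22], "jaw": 75}

```text
clock: 12.5
position: [555.8, -132.9, 109.0]
ee_rot: [-0.078, 0.997, 0.0, -0.002]
contact_force: [1.2, -0.3, -0.4]
gripper_width: 74.9
grasp_force: 0.0
```

```bash
python3 - <<'E'
from h import *
goto((556.3,-131.8,49),np.radians(90+9))
E
```

```text
slide [-0.8  1.  60. ] dr [ 0.   -0.02 -0.01] t 12.5 pos [ 555.8 -132.9  109. ] j [ 0.05  0.41 -0.29 -0.   -0.88 -1.46]
```

Request:
step_arm:
  motion:
    - {"dr": [0, 0, 0], "slide": [0, 1, 20], "jaw": 75}
    - {"dr": [0, 0, 0], "slide": [0, 1, 40], "jaw": 75}
    - {"dr": [0, 0, 0], "slide": [0, 1, 54], "jaw": 72}
    - {"dr": [0, 0, 0], "slide": [0, 1, 59], "jaw": 62}
    - {"dr": [0, 0, 0], "slide": [0, 1, 59], "jaw": 50}
    - {"dr": [0, 0, 0], "slide": [0, 1, 59], "jaw": 38}
    - {"dr": [0, 0, 0], "slide": [0, 1, 59], "jaw": 30}
    - {"dr": [0, 0, 0], "slide": [0, 1, 59], "jaw": 30}

```text
clock: 13.5
position: [557.6, -131.0, 52.3]
ee_rot: [-0.079, 0.997, -0.0, 0.001]
contact_force: [0.9, -0.9, 4.2]
gripper_width: 40.9
grasp_force: 61.6
```

Request:
step_arm:
  motion:
    - {"dr": [0, 0, 0], "slide": [0, 0, -5], "jaw": 30}
    - {"dr": [0, 0, 0], "slide": [0, 0, -15], "jaw": 30}
    - {"dr": [0, 0, 0], "slide": [0, 0, -35], "jaw": 30}
    - {"dr": [0, 0, 0], "slide": [0, 0, -55], "jaw": 30}
    - {"dr": [0, 0, 0], "slide": [0, 0, -70], "jaw": 30}
    - {"dr": [0, 0, 0], "slide": [0, 0, -70], "jaw": 30}
    - {"dr": [0, 0, 0], "slide": [0, 0, -70], "jaw": 30}
    - {"dr": [0, 0, 0], "slide": [0, 0, -70], "jaw": 30}

```text
clock: 14.5
position: [556.1, -130.8, 120.3]
ee_rot: [-0.078, 0.997, 0.0, -0.001]
contact_force: [-0.4, -0.5, -3.4]
gripper_width: 40.7
grasp_force: 61.0
```

```bash
python3 - <<'E'
from h import *
goto((569.4,124.7,40),np.radians(90-6.6))
E
```

```text
slide [-53.2 250.3  80.3] dr [ 0.   -0.02  1.95] t 14.5 pos [ 556.1 -130.8  120.3] j [ 0.05  0.4  -0.27 -0.   -0.9  -1.47]
```

Request:
step_arm:
  motion:
    - {"dr": [0, 0, 0.3], "slide": [-8, 40, 0], "jaw": 30}
    - {"dr": [0, 0, 0.7], "slide": [-18, 85, 0], "jaw": 30}
    - {"dr": [0, 0, 1.1], "slide": [-28, 130, 10], "jaw": 30}
    - {"dr": [0, 0, 1.5], "slide": [-38, 180, 25], "jaw": 30}
    - {"dr": [0, 0, 1.8], "slide": [-49, 230, 45], "jaw": 30}
    - {"dr": [0, 0, 1.95], "slide": [-53.2, 250, 60], "jaw": 30}
    - {"dr": [0, 0, 1.95], "slide": [-53.2, 250, 74], "jaw": 30}
    - {"dr": [0, 0, 1.95], "slide": [-53.2, 250, 80], "jaw": 30}

```text
clock: 15.5
position: [569.4, 123.5, 39.8]
ee_rot: [0.058, 0.998, -0.001, -0.001]
contact_force: [-0.9, 0.1, -2.7]
gripper_width: 40.7
grasp_force: 61.4
```

```bash
python3 - <<'E'
from h import *
goto((569.4,124.7,14),np.radians(90-6.6))
t=optics.get_image("top"); a=optics.get_image("side")
c=lambda im,x,y:cv2.resize(im[y:y+75,x:x+75],None,fx=5,fy=5,interpolation=cv2.INTER_CUBIC)
cv2.imwrite("pics/d7.png",cv2.convertScaleAbs(np.hstack([c(a,240,160),c(t,295,175)]),alpha=1.6))
E
```

```text
slide [ 0.   1.2 25.8] dr [-0.01 -0.02 -0.  ] t 15.5 pos [569.4 123.5  39.8] j [ 0.49  0.52 -0.32 -0.   -0.73 -2.18]
```

View pics/d7.png

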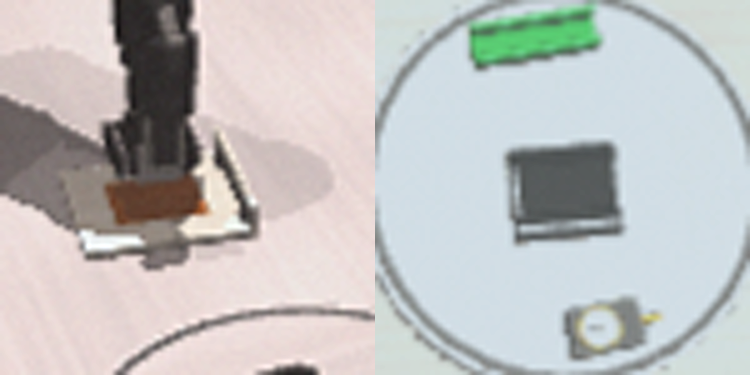

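Left panel: the mid hangs over its inlay. Right panel: the long is intact on the turntable, its corners (508,148), (612,143), (622,230), (516,240). The gauge and protector have not moved.

Request:
step_arm:
  motion:
    - {"dr": [0, 0, 0], "slide": [0, 1, 10], "jaw": 30}
    - {"dr": [0, 0, 0], "slide": [0, 1, 18], "jaw": 30}
    - {"dr": [0, 0, 0], "slide": [0, 1, 23], "jaw": 30}
    - {"dr": [0, 0, 0], "slide": [0, 1, 25], "jaw": 30}
    - {"dr": [0, 0, 0], "slide": [0, 1, 26], "jaw": 30}
    - {"dr": [0, 0, 0], "slide": [0, 1, 26.5], "jaw": 30}
    - {"dr": [0, 0, 0], "slide": [0, 1, 26.5], "jaw": 45}
    - {"dr": [0, 0, 0], "slide": [0, 1, 26.5], "jaw": 60}

```text
clock: 16.6
position: [571.1, 125.7, 15.6]
ee_rot: [0.057, 0.998, 0.0, 0.001]
contact_force: [0.2, 0.1, 0.3]
gripper_width: 59.7
grasp_force: 0.0
```

Request:
step_arm:
  motion:
    - {"dr": [0, 0, 0], "slide": [0, 0, 0], "jaw": 70}
    - {"dr": [0, 0, 0], "slide": [0, 0, 0], "jaw": 75}
    - {"dr": [0, 0, 0], "slide": [0, 0, -15], "jaw": 84}
    - {"dr": [0, 0, 0], "slide": [0, 0, -40], "jaw": 84}
    - {"dr": [0, 0, 0], "slide": [0, 0, -70], "jaw": 84}
    - {"dr": [0, 0, 0], "slide": [0, 0, -90], "jaw": 84}
    - {"dr": [0, 0, 0], "slide": [0, 0, -90], "jaw": 84}
    - {"dr": [0, 0, 0], "slide": [0, 0, -90], "jaw": 84}

```text
clock: 17.6
position: [569.9, 125.2, 104.5]
ee_rot: [0.058, 0.998, -0.0, -0.0]
contact_force: [-0.3, 0.1, -1.4]
gripper_width: 83.9
grasp_force: 0.0
```

```bash
python3 - <<'E'
from h import *
g=lambda *p:((np.array(p)-[375,0])/5+[294.6,174.6])
w=world("top",g((508,148),(612,143),(622,230),(516,240)),34); print(w.round(1))
d=(w[0]-w[1]+w[3]-w[2]); e=w[0]-w[3]+w[1]-w[2]; m=w.mean(0)
print(m,np.degrees(np.arctan2(d[1],d[0]))-90,np.degrees(np.arctan2(e[1],e[0])))
goto((m[0],m[1],85),np.radians(90+2))
E
```

```text
[[ 581.3 -100.8   34. ]
 [ 583.  -157.8   34. ]
 [ 534.9 -161.2   34. ]
 [ 530.6 -103.4   34. ]]
[ 557.44358701 -130.79100215   34.        ] 2.975787188348093 3.468529443562648
slide [ -17.2 -255.7   19.5] dr [-0.   -0.01 -1.08] t 17.6 pos [569.9 125.2 104.5] j [ 0.49  0.43 -0.26 -0.   -0.87 -2.18]
```

Request:
step_arm:
  motion:
    - {"dr": [0, 0, -0.2], "slide": [-3, -42, 0], "jaw": 84}
    - {"dr": [0, 0, -0.4], "slide": [-6, -90, 0], "jaw": 84}
    - {"dr": [0, 0, -0.6], "slide": [-9, -140, 0], "jaw": 84}
    - {"dr": [0, 0, -0.9], "slide": [-13, -190, 5], "jaw": 84}
    - {"dr": [0, 0, -1.1], "slide": [-16, -240, 10], "jaw": 84}
    - {"dr": [0, 0, -1.2], "slide": [-17, -255.7, 19], "jaw": 84}
    - {"dr": [0, 0, -1.2], "slide": [-17, -255.7, 19], "jaw": 84}
    - {"dr": [0, 0, -1.2], "slide": [-17, -255.7, 19], "jaw": 84}

```text
clock: 18.6
position: [557.7, -130.1, 85.4]
ee_rot: [-0.026, 1.0, -0.0, -0.0]
contact_force: [-0.7, 0.5, -0.2]
gripper_width: 83.9
grasp_force: 0.0
```

```bash
python3 - <<'E'
from h import *
goto((557,-130.8,27),np.radians(90+3))
a=optics.get_image("side")
t=optics.get_image("top")
c=lambda im,x,y:cv2.resize(im[y:y+75,x:x+75],None,fx=5,fy=5,interpolation=cv2.INTER_CUBIC)
cv2.imwrite("pics/d8.png",cv2.convertScaleAbs(np.hstack([c(a,260,180),c(a,235,160)]),alpha=1.6))
E
```

```text
slide [ 0.7 -0.7 58.4] dr [-0.   -0.01  0.  ] t 18.6 pos [ 557.7 -130.1   85.4] j [ 0.05  0.44 -0.31  0.   -0.82 -1.57]
```

View pics/d8.png

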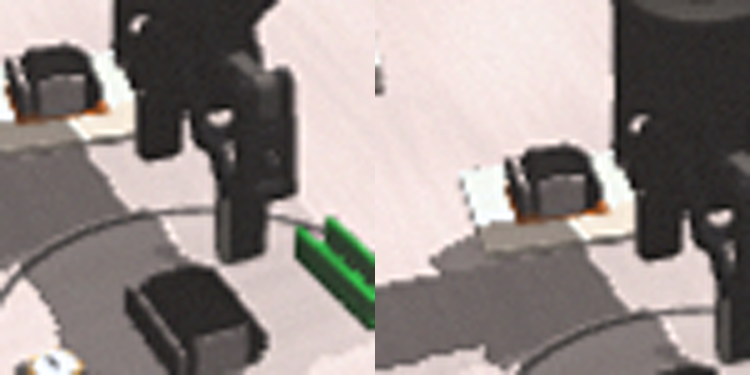

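The mid sits on its inlay, at (555,185) in the right panel. The long is below the open fingers. Descend and grip.

Request:
step_arm:
  motion:
    - {"dr": [0, 0, 0], "slide": [0, -0.5, 18], "jaw": 84}
    - {"dr": [0, 0, 0], "slide": [0, -0.5, 38], "jaw": 84}
    - {"dr": [0, 0, 0], "slide": [0, -0.5, 52], "jaw": 84}
    - {"dr": [0, 0, 0], "slide": [0, -0.5, 57], "jaw": 80}
    - {"dr": [0, 0, 0], "slide": [0, -0.5, 57], "jaw": 70}
    - {"dr": [0, 0, 0], "slide": [0, -0.5, 57], "jaw": 58}
    - {"dr": [0, 0, 0], "slide": [0, -0.5, 57], "jaw": 45}
    - {"dr": [0, 0, 0], "slide": [0, -0.5, 57], "jaw": 45}

```text
clock: 19.7
position: [558.6, -131.0, 30.1]
ee_rot: [-0.026, 1.0, -0.0, 0.001]
contact_force: [-2.0, 2.4, 6.9]
gripper_width: 56.3
grasp_force: 65.3
```

Request:
step_arm:
  motion:
    - {"dr": [0, 0, 0], "slide": [0, 0, -5], "jaw": 45}
    - {"dr": [0, 0, 0], "slide": [0, 0, -15], "jaw": 45}
    - {"dr": [0, 0, 0], "slide": [0, 0, -35], "jaw": 45}
    - {"dr": [0, 0, 0], "slide": [0, 0, -60], "jaw": 45}
    - {"dr": [0, 0, 0], "slide": [0, 0, -90], "jaw": 45}
    - {"dr": [0, 0, 0], "slide": [0, 0, -100], "jaw": 45}
    - {"dr": [0, 0, 0], "slide": [0, 0, -100], "jaw": 45}
    - {"dr": [0, 0, 0], "slide": [0, 0, -100], "jaw": 45}

```text
clock: 20.7
position: [556.7, -131.0, 127.2]
ee_rot: [-0.026, 1.0, 0.0, -0.002]
contact_force: [-0.9, 0.6, -5.0]
gripper_width: 56.3
grasp_force: 64.9
```

```bash
python3 - <<'E'
from h import *
goto((467.3,355.8,60),np.radians(90-9.3))
E
```

```text
slide [ 64.  490.7  67.7] dr [ 0.   -0.02  1.53] t 20.7 pos [ 556.7 -131.   127.2] j [ 0.05  0.39 -0.26 -0.   -0.92 -1.57]
```

Request:
step_arm:
  motion:
    - {"dr": [0, 0, 0.1], "slide": [5, 40, 0], "jaw": 45}
    - {"dr": [0, 0, 0.2], "slide": [11, 85, 0], "jaw": 45}
    - {"dr": [0, 0, 0.4], "slide": [17, 130, 0], "jaw": 45}
    - {"dr": [0, 0, 0.6], "slide": [24, 180, 0], "jaw": 45}
    - {"dr": [0, 0, 0.8], "slide": [30, 230, 0], "jaw": 45}
    - {"dr": [0, 0, 1.0], "slide": [36, 280, 0], "jaw": 45}
    - {"dr": [0, 0, 1.2], "slide": [43, 330, 0], "jaw": 45}
    - {"dr": [0, 0, 1.3], "slide": [48, 370, 0], "jaw": 45}

```text
clock: 21.7
position: [489.5, 237.4, 127.5]
ee_rot: [0.064, 0.998, -0.001, -0.001]
contact_force: [-0.4, 0.6, -4.7]
gripper_width: 56.2
grasp_force: 65.2
```

```bash
python3 - <<'E'
from h import *
goto((467.3,355.8,40),np.radians(90-9.3))
E
```

```text
slide [ 37.1 114.7  87.4] dr [-0.01 -0.01  0.24] t 21.7 pos [489.5 237.4 127.5] j [ 0.75  0.35 -0.33 -0.   -0.89 -2.45]
```

Request:
step_arm:
  motion:
    - {"dr": [0, 0, 0.1], "slide": [13, 40, 5], "jaw": 45}
    - {"dr": [0, 0, 0.2], "slide": [26, 80, 20], "jaw": 45}
    - {"dr": [0, 0, 0.24], "slide": [36, 110, 40], "jaw": 45}
    - {"dr": [0, 0, 0.24], "slide": [37.1, 114.7, 60], "jaw": 45}
    - {"dr": [0, 0, 0.24], "slide": [37.1, 114.7, 78], "jaw": 45}
    - {"dr": [0, 0, 0.24], "slide": [37.1, 114.7, 87], "jaw": 45}
    - {"dr": [0, 0, 0.24], "slide": [37.1, 114.7, 87], "jaw": 45}
    - {"dr": [0, 0, 0.24], "slide": [37.1, 114.7, 87], "jaw": 45}

```text
clock: 22.7
position: [469.2, 354.7, 42.4]
ee_rot: [0.081, 0.997, 0.0, 0.0]
contact_force: [-0.5, 0.7, -4.7]
gripper_width: 56.4
grasp_force: 65.3
```

```bash
python3 - <<'E'
from h import *
goto((467.3,355.8,16.5),np.radians(90-9.3))
a=optics.get_image("side")
cv2.imwrite("pics/d9.png",cv2.convertScaleAbs(cv2.resize(a[130:200,170:270],None,fx=6,fy=6,interpolation=cv2.INTER_CUBIC),alpha=1.6))
E
```

```text
slide [ 2.   0.8 25.9] dr [ 0.01  0.01 -0.  ] t 22.7 pos [469.2 354.7  42.4] j [ 0.92  0.52 -0.31  0.   -0.74 -2.66]
```

View pics/d9.png

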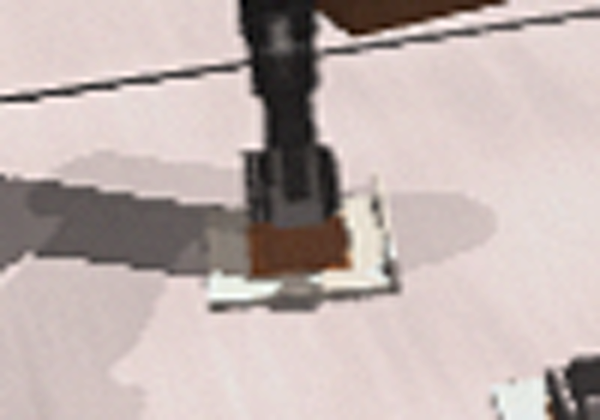

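The long hangs over its inlay at (300,245), in line with it. Lower and release.

Request:
step_arm:
  motion:
    - {"dr": [0, 0, 0], "slide": [0.5, 0.5, 10], "jaw": 45}
    - {"dr": [0, 0, 0], "slide": [0.5, 0.5, 18], "jaw": 45}
    - {"dr": [0, 0, 0], "slide": [0.5, 0.5, 23], "jaw": 45}
    - {"dr": [0, 0, 0], "slide": [0.5, 0.5, 25], "jaw": 45}
    - {"dr": [0, 0, 0], "slide": [0.5, 0.5, 26], "jaw": 45}
    - {"dr": [0, 0, 0], "slide": [0.5, 0.5, 27], "jaw": 45}
    - {"dr": [0, 0, 0], "slide": [0.5, 0.5, 27], "jaw": 60}
    - {"dr": [0, 0, 0], "slide": [0.5, 0.5, 27], "jaw": 75}

```text
clock: 23.75
position: [469.1, 355.8, 15.5]
ee_rot: [0.081, 0.997, 0.001, 0.001]
contact_force: [-0.3, -0.2, 0.6]
gripper_width: 75.0
grasp_force: 0.0
```

Request:
step_arm:
  motion:
    - {"dr": [0, 0, 0], "slide": [0, 0, 0], "jaw": 82}
    - {"dr": [0, 0, 0], "slide": [0, 0, 0], "jaw": 84}
    - {"dr": [0, 0, 0], "slide": [0, 0, -15], "jaw": 84}
    - {"dr": [0, 0, 0], "slide": [0, 0, -45], "jaw": 84}
    - {"dr": [0, 0, 0], "slide": [0, 0, -95], "jaw": 84}
    - {"dr": [0, 0, 0], "slide": [0, 0, -150], "jaw": 84}
    - {"dr": [0, 0, 0], "slide": [0, 0, -190], "jaw": 84}
    - {"dr": [0, 0, 0], "slide": [0, 0, -190], "jaw": 84}

```text
clock: 24.75
position: [469.9, 356.5, 210.5]
ee_rot: [0.081, 0.997, 0.004, 0.003]
contact_force: [1.6, 0.8, -0.6]
gripper_width: 83.9
grasp_force: 0.0
```

```bash
python3 - <<'E'
from h import *
a=optics.get_image("side");t=optics.get_image("top"); s=arm.read_state();print(s["position"],s["contact_force"])
cr=lambda im,x0,y0,x1,y1:cv2.resize(im[y0:y1,x0:x1],(390,290),interpolation=cv2.INTER_CUBIC)
cv2.imwrite("pics/e1.png",cv2.convertScaleAbs(np.vstack([np.hstack([cr(a,185,140,285,214),cr(a,230,300,350,390)]),np.hstack([cr(t,130,180,264,280),cr(t,310,180,444,280)])]),alpha=1.5))
E
```

```text
[468.01332109 354.91306043 205.76029425] [-0.45740746 -0.66100183 -0.50003321]
```

View pics/e1.png

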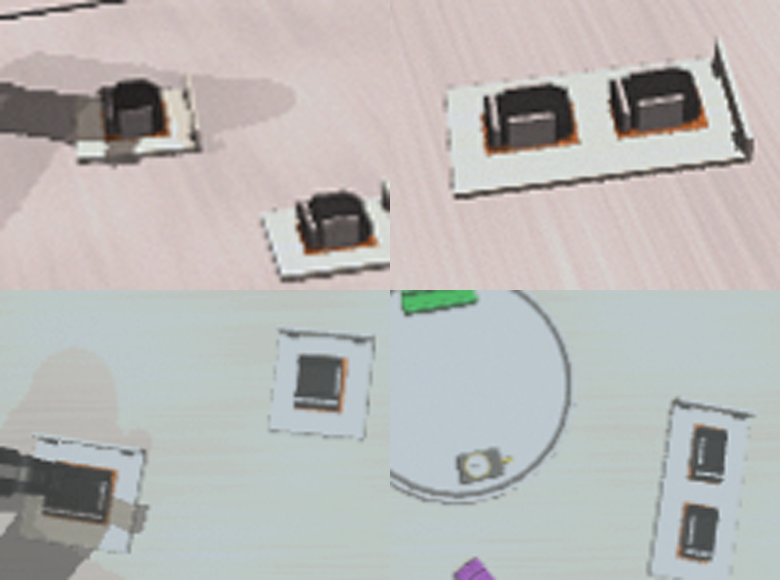

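All four segments lie on their inlays: mid at (320,382), long at (80,490), shorts at (708,455) and (698,530). The turntable is clear apart from the gauge and protector, which have not moved. Handing in.

```bash
python3 -c "
from bench import arm
print(arm.job_done())"
```

```text
the job is handed in; nothing more can be done
None
```

I moved all four segments and handed the job in at about 25 s of the 112 s allowed; no verdict came back, but the last pictures show each one flat and centred on its inlay, and the gauge and protector where they were (the die seat was not in those last crops).

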